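Clamp the sorbent pot and stir its charge

TASK

The trap charge in the steel pot must be mixed before it is loaded: the three cylindrical pellets were tipped in as one clump beside the balls. Slide the clamp's jaw up until the pot is held snugly in the fixed V, then take the stirring rod and stir with its foot down among the pieces in wide circles, at least three full turns, and on until the clump is broken up, at least one pellet lying a ball's width clear of both the others. Hang the rod back in its fork by the collar, the pot still clamped and every piece still in it; keep the fingers off the pieces and leave the tin and bottles alone.

Things in the scene. Friction and masses are not known exactly. Their poses are not given: they have to be found in the camera images.
- pot_clamp: vessel clamp screwed to the top: grey base plate 98 x 172 x 10 mm, long along its y. At its +y end a fixed aluminium V jaw with rubber faces, 44 mm high; at its -y end a like jaw that slides along +y on two bars. Origin: centre of the plate's underside; z up. The clamp does not move when pushed
- clamp_nest (a point): point on the clamp's base plate (10 mm above the surface) over which the pot's axis stands when the pot is seated in the fixed V; axes as the clamp's (x across the slide, y the closing direction)
- clamp_jaw (a joint): travel of the sliding jaw in m along the clamp's +y: 0 fully open, about 0.030 (0.028 to 0.032) when it holds the seated pot, stop at 0.042. A stiff slide: about 12 N moves it, and it stays where it is left
- jaw_grip (a point): on the black upright grip fin of the sliding jaw, 16 mm below its top, on its middle; moves with the jaw. The fin is 26 mm wide (clamp x), 14 mm thick (clamp y) and rises from 38 to 100 mm above the surface; the jaw's aluminium body below it is 39 mm (rear) to 44 mm (front) high. With the jaw closed 15 mm lie between fin and pot, whose rim is 58 mm above the surface
- mix_pot: round open steel pot, outer diameter 82 mm, 48 mm high, floor 3 mm thick; inside, the flat floor is 54 mm across, a slope rises from its edge to 17 mm above the underside, and above that the bore is 76 mm; about 0.4 kg; stands loose on the clamp's plate between the jaws. Origin: centre of its underside; z up the axis
- stir_rod: stirring rod 185 mm long: steel stem 8 mm thick, rubber foot 9 mm thick and 26 mm long at the tip, steel collar 22 mm across and 4 mm thick with its underside 125 mm above the tip, above it a black square handle 14 x 14 x 56 mm, sides along the rod's x and y. About 0.09 kg. Hangs upright in the fork by its collar. Origin: the tip; z up the rod
- rod_tip (a point): tip of the rubber foot
- rod_grip (a point): middle of the rod's handle, 160 mm above the tip
- rod_collar (a point): centre of the underside of the rod's collar, 125 mm above the tip
- rod_stand: fixed rod stand: dark base 70 x 80 x 12 mm, post at its -y side, on it an aluminium fork, top 150 mm above the surface. Slot 12 mm wide between tines 10 mm wide, 8 mm thick; it opens to the stand's +y and ends 14 mm behind the seat. The tines end 24 mm before the seat in upturned lips 4 mm high, 5 mm long: lift the collar over them to slide it out along +y. Origin: underside, 2 mm before the seat
- stand_seat (a point): point on top of the fork, mid slot, where the centre of the collar's underside hangs
- carbon_tin: bystander: round tin 58 mm across, 36 mm high; origin at its underside
- dropper_bottle: bystander: dropper bottle 29 mm across, 93 mm high; origin at its underside
- capped_bottle: bystander: small bottle with a green screw cap, 41 mm across, 76 mm high; origin at its underside
- pellet_0: white ceramic pellet: a plain cylinder 11 mm across and 14 mm long (its z), glazed and slick, 10 g, in the pot; origin at its centre. The three start standing in one clump on one side of the pot
- pellet_1: white ceramic pellet: a plain cylinder 11 mm across and 14 mm long (its z), glazed and slick, 10 g, in the pot; origin at its centre. The three start standing in one clump on one side of the pot
- pellet_2: white ceramic pellet: a plain cylinder 11 mm across and 14 mm long (its z), glazed and slick, 10 g, in the pot; origin at its centre. The three start standing in one clump on one side of the pot
- ball_0: white ceramic ball, 12 mm across, glazed and slick, 10 g, in the pot; origin at its centre
- ball_1: white ceramic ball, 12 mm across, glazed and slick, 10 g, in the pot; origin at its centre
- ball_2: white ceramic ball, 12 mm across, glazed and slick, 10 g, in the pot; origin at its centre
- ball_3: white ceramic ball, 12 mm across, glazed and slick, 10 g, in the pot; origin at its centre
- ball_4: white ceramic ball, 12 mm across, glazed and slick, 10 g, in the pot; origin at its centre
- ball_5: white ceramic ball, 12 mm across, glazed and slick, 10 g, in the pot; origin at its centre

How it is judged (in metres and radians):
On the way, in this order (a step that is already met when the one before it is completed fails the run):
1. the sliding jaw holds the pot in the fixed V of the clamp (value of joint clamp_jaw above 0.0265 m and horizontal distance between mix_pot and clamp_nest below 0.004 m), for 0.2 s.
2. the rod's foot, down among the pieces of the clamped pot, is on the +x side of the pot as the clamp's x runs (sweep 1 of 5 to and fro, as circling makes them) (all of step 1 and x of rod_tip in the frame of clamp_nest above 0.008 m and z of rod_tip in the frame of clamp_nest below 0.014 m and horizontal distance between rod_tip and clamp_nest below 0.036 m), for 0.05 s.
3. the rod's foot, down among the pieces of the clamped pot, is on the -x side of the pot as the clamp's x runs (sweep 2 of 5 to and fro, as circling makes them) (all of step 1 and x of rod_tip in the frame of clamp_nest below -0.008 m and z of rod_tip in the frame of clamp_nest below 0.014 m and horizontal distance between rod_tip and clamp_nest below 0.036 m), for 0.05 s.
4. the rod's foot, down among the pieces of the clamped pot, is on the +x side of the pot as the clamp's x runs (sweep 3 of 5 to and fro, as circling makes them) (all of step 2), for 0.05 s.
5. the rod's foot, down among the pieces of the clamped pot, is on the -x side of the pot as the clamp's x runs (sweep 4 of 5 to and fro, as circling makes them) (all of step 3), for 0.05 s.
6. the rod's foot, down among the pieces of the clamped pot, is on the +x side of the pot as the clamp's x runs (sweep 5 of 5 to and fro, as circling makes them) (all of step 4), for 0.05 s.
At the end, for the whole second after the job is handed in: Jaw travel over 26.5 mm and pot axis within 4 mm of the nest, pot upright; at least one pellet with its centre over 22 mm from the centres of both other pellets; all nine pieces in the pot; the rod hangs still and upright in the fork, collar within 13 mm of the seat sideways and 4 mm in height (all of step 1 and angle between mix_pot's own z axis and vertical below 0.08 rad and ((horizontal distance between pellet_0 and pellet_1 above 0.022 m and horizontal distance between pellet_0 and pellet_2 above 0.022 m) or (horizontal distance between pellet_0 and pellet_1 above 0.022 m and horizontal distance between pellet_1 and pellet_2 above 0.022 m) or horizontal distance between each of pellet_0, pellet_1 and pellet_2 above 0.022 m) and horizontal distance between each of pellet_0, pellet_1, pellet_2, ball_0, ball_1, ball_2, ball_3, ball_4, ball_5 and mix_pot below 0.038 m and z of each of pellet_0, pellet_1, pellet_2, ball_0, ball_1, ball_2, ball_3, ball_4, ball_5 in the frame of mix_pot below 0.04 m and horizontal distance between rod_collar and stand_seat below 0.013 m and z of rod_collar in the frame of stand_seat between -0.004 and 0.004 m and angle between stir_rod's own z axis and vertical below 0.09 rad and linear speed of stir_rod below 0.03 m/s); the robot touches nothing.
It fails at once if a finger touches a pellet or a ball (contact force between the fingers and pellet_0 above 0.5 N or contact force between the fingers and pellet_1 above 0.5 N or contact force between the fingers and pellet_2 above 0.5 N or contact force between the fingers and ball_0 above 0.5 N or contact force between the fingers and ball_1 above 0.5 N or contact force between the fingers and ball_2 above 0.5 N or contact force between the fingers and ball_3 above 0.5 N or contact force between the fingers and ball_4 above 0.5 N or contact force between the fingers and ball_5 above 0.5 N).
It fails at once if the tin is displaced by more than 30 mm (distance of carbon_tin from where it was at the start of the episode above 0.03 m).
It fails at once if the dropper bottle is displaced by more than 30 mm (distance of dropper_bottle from where it was at the start of the episode above 0.03 m).
It fails at once if the capped bottle is displaced by more than 30 mm (distance of capped_bottle from where it was at the start of the episode above 0.03 m).
It also fails if it takes over 72 s, if anything falls off the work surface, if the arm or the gripper's body presses on something with over 40 N, if the wrist force passes 120 N, or if a joint passes its speed limit or range.

ROBOT

A 6-joint arm with a two-finger parallel gripper is mounted at the origin on a cart in front of the work surface, level with it; the furniture and walls round the work are solid. World frame = base frame: x ahead of the robot, y to its left, z up, the work surface at z = 0. Lengths are in m, angles in degrees, forces in N, time in s.
With the tool pointing down it reaches from about 0.375 to 0.9 m from the base axis. Payload 3.1 kg.
Tool frame: the origin (TCP) lies on the centre line of the jaws, within the pads' length; the fingertips stand 25 mm ahead of it and the grasp point (between the pads) lies 6 mm ahead of it; y points along the fingers, x is the direction in which the jaws open and shut, and the axes are right-handed (so a half turn about y gives the same grasp; the last joint's range is limited). The gripper opens to 87 mm and grips with 3 to 60 N. Pads are 19 mm wide; open, the fingers measure 117 mm over their backs; the gripper's body (75 mm by 190 mm) begins 51 mm behind the grasp point.
Start: joints at [-83.738, 30.224, 82.088, -0, 67.689, -10.227], TCP at [0.177, -0.599, 0.248] pointing down, gripper open.
Joint ranges: [-176.69, 176.69], [-43.24, 126.21], [12.49, 139.97], [-82, 262], [0, 151.66], [-163.58, 163.58]. Speed limits (degrees/s): [159.86, 159.86, 180, 180, 180, 180].

INTERFACE

Orientations are given as a 3x3 rotation matrix whose columns are the frame's x, y, z axes.
In Python, from rig import * gives the robot as it stands.
- The arm moves only by the tool play_rows, never from a script. Its argument "commands" is a list of rows, each a list of 2 entries, a list of its own where there are three numbers: the shift along the world's x, y, z in m, then the turn, a rotation vector about the world's x, y, z in rad. A call has 1 to 10 rows; each row is the pose to reach, as a shift and turn from the pose commanded when the call began; what a row does not reach only later rows make up. A row lasts 1/8 s, in which the tool goes at most 62.5 mm and 10.7 degrees, less where a joint would pass 70% of its speed; a pose out of reach is approached as far as the arm can. A call with a gripper value outside its range is refused whole. "gripper" is the finger opening in m, from 0 to 0.087, set as the call begins (left out, the last holds). The fingers move at their own pace and stop on an object; the grip force is fixed at half the most. Time passes only in rows, so rows that repeat a pose let the fingers close. It gives the time, the measured TCP pose, the force and the opening at its end, in the units of the state.
- read_state(): the state, without advancing time (a new reading comes with each control period).
- capture(name): name is "scene" or "side" or "wrist"; returns a dict with "frame" (420x560x3 uint8, red, green, blue), "depth" (420x560 float32, m along the optical axis (not along the pixel's ray), 0 where there is no reading), "mtx" (3x3 intrinsics, pixels), "dist_coeffs" ([k1, k2, p1, p2, k3] as OpenCV has them; the pictures are not rectified), "cam_to_world" (4x4, takes a point from camera to world coordinates); the wrist camera has in their place "hand_eye" (4x4, takes a point from camera to tool coordinates, whose origin is the TCP and whose axes are the tool frame's). Camera axes: x right, y down, z forward; pixel columns grow to the right and rows downward; lengths in m; the calibration is good to about 2 mm. A picture is of the moment at which its call begins: read the wrist's pose just before it.
- hand_in(): hands the job in, once; it reports no verdict.
The state is a dict: "time_s": time; "joint_positions": joint angles; "qvel": joint speeds; "tau": joint torques, N m; "position": TCP position; "tcp_rot": TCP orientation; "force": force on the tool from outside, world axes, zero at the start; "moment": the same for the moment, N m; "opening": opening from 0.0 (shut) to 1.0 (fully open).
Only numpy, scipy, OpenCV 4.12 (cv2) and the standard library are available. Lean on these libraries where they do the work, as an engineer would, in place of code of your own. Each camera call takes 0.05 s, during which the arm holds its last target. There are 200 camera calls.

## Working session

There is one attempt and no reset: what is moved stays moved. The work goes in short steps, Python scripts to look and compute and a tool call to move; the robot and the scene stay as the last step left them, time stands still between calls to the robot, and variables do not carry over. Pictures are saved under pics/ and viewed, about 8 in all and at most 12, crops included, and the job is handed in when it is done.

Besides the shell and the picture viewer there is one more tool, called after "Emit:" by a JSON object that holds its "op" and its "data", one argument or row to a line. play_rows: Moves the arm, as the interface text tells. Its arguments: {"type":"object","properties":{"commands":{"type":"array"},"gripper":{"type":"number"}},"required":["commands"]}

```bash
mkdir -p pics; ls; cat > h.py <<'E'
from rig import *
import numpy as np, cv2
def snap(name,fn=None):
    s=read_state(); c=capture(name)
    if 'hand_eye' in c:
        T=np.eye(4);T[:3,:3]=np.array(s['tcp_rot']);T[:3,3]=s['position'];c['cam_to_world']=T@np.array(c['hand_eye'])
    c['cam_to_world']=np.array(c['cam_to_world'])
    np.savez('last_%s.npz'%name,**{k:np.array(v) for k,v in c.items()})
    if fn: cv2.imwrite('pics/'+fn,c['frame'][:,:,::-1])
    return c
def load(name): return dict(np.load('last_%s.npz'%name))
def norm(c,uv): return cv2.undistortPoints(np.array(uv,float).reshape(-1,1,2),c['mtx'],c['dist_coeffs']).reshape(-1,2)
def ray(c,uv):
    n=norm(c,uv); d=np.c_[n,np.ones(len(n))]@c['cam_to_world'][:3,:3].T
    return c['cam_to_world'][:3,3],d
def plane(c,uv,z):
    o,d=ray(c,uv); return o+d*((z-o[2])/d[:,2])[:,None]
def cloud(c):
    h,w=c['depth'].shape; v,u=np.mgrid[:h,:w]
    n=norm(c,np.c_[u.ravel(),v.ravel()]); z=c['depth'].ravel()
    P=np.c_[n*z[:,None],z]@c['cam_to_world'][:3,:3].T+c['cam_to_world'][:3,3]
    P[z==0]=np.nan
    return P.reshape(h,w,3)
def proj(c,P):
    T=np.linalg.inv(c['cam_to_world']); Q=np.atleast_2d(P)@T[:3,:3].T+T[:3,3]
    return cv2.projectPoints(Q,np.zeros(3),np.zeros(3),c['mtx'],c['dist_coeffs'])[0].reshape(-1,2)
E
python3 - <<'E'
from h import *
s=read_state();print(s)
a=snap('scene');b=snap('side')
cv2.imwrite('pics/a.png',a['frame'][:,:,::-1]);cv2.imwrite('pics/b.png',b['frame'][:,:,::-1])
print(a['cam_to_world'],b['cam_to_world'])
E
```

```text
pics
{'time_s': 0.0, 'joint_positions': array([-8.37354245e+01,  3.02786515e+01,  8.21570917e+01, -1.22576151e-03,
        6.76882588e+01, -1.02273638e+01]), 'qvel': array([ 0.06257668,  0.02865723, -0.03914966,  0.04651906,  0.05902873,
        0.12547103]), 'tau': array([-3.38836116e-04, -4.40041780e+01, -1.76589721e+01,  6.32948452e-02,
        5.81247511e-02, -1.76362405e-04]), 'position': array([ 0.17737174, -0.5985913 ,  0.24657103]), 'tcp_rot': array([[ 2.83887985e-01, -2.55834977e-04,  9.58857417e-01],
       [-9.58855078e-01,  2.14915639e-03,  2.83887866e-01],
       [-2.13336299e-03, -9.99997658e-01,  3.64811009e-04]]), 'force': array([-0.44911785,  0.50853042, -0.40007004]), 'moment': array([ 0.00261036, -0.02337187, -0.03188525]), 'opening': 1.002442868346433}
[[-5.41230155e-01 -4.00363954e-01  7.39444807e-01 -1.54034439e-01]
 [-8.40873974e-01  2.58675220e-01 -4.75413599e-01  5.85086680e-01]
 [-9.37579944e-04 -8.79088070e-01 -4.76658459e-01  5.81463085e-01]
 [ 0.00000000e+00  0.00000000e+00  0.00000000e+00  1.00000000e+00]] [[-0.948625   -0.18920761  0.25359631  0.27296768]
 [-0.31597476  0.60817461 -0.72820573  0.83808074]
 [-0.01644878 -0.7709242  -0.63671447  0.7522329 ]
 [ 0.          0.          0.          1.        ]]
```

View pics/a.png

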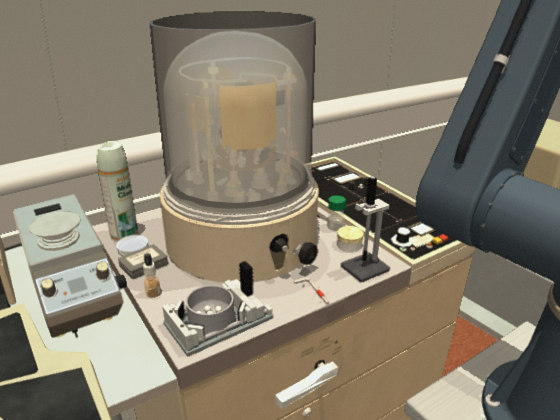

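View pics/b.png

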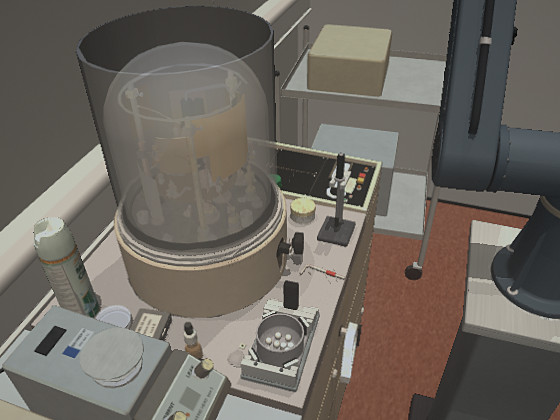

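The scene image shows the clamp and pot near (212,310), with the black fin at (246,279), the stand at (367,230) and the rod handle at (371,190). The tin is at (350,238), the dropper bottle at (151,275) and the green cap at (337,203). In the side image the pot is at (280,338), the fin at (290,293) and the stand at (338,215).

```bash
python3 - <<'E'
from h import *
for n,roi in (('scene',dict(clamp=(160,260,275,350),stand=(335,170,395,285))),('side',dict(clamp=(235,275,322,390),stand=(315,148,362,248)))):
    c=load(n); P=cloud(c); print(n)
    hsv=cv2.cvtColor(c['frame'],cv2.COLOR_RGB2HSV)
    for k,(u0,v0,u1,v1) in roi.items():
        p=P[v0:v1,u0:u1].reshape(-1,3); f=c['frame'][v0:v1,u0:u1].reshape(-1,3)
        g=np.isfinite(p[:,0])&(p[:,2]>-0.01)&(p[:,0]<0.75); p=p[g];f=f[g]; dark=f.max(1)<70
        print(k,len(p))
        for lo,hi in ((-.005,.005),(.005,.015),(.03,.05),(.05,.065),(.065,.095),(.095,.11),(.11,.14),(.14,.158),(.158,.2),(.2,.25)):
            for dk in (0,1):
                m=(p[:,2]>lo)&(p[:,2]<hi)&(dark==dk)
                if m.sum()>5: print(lo,hi,'dark' if dk else 'lite',m.sum(),np.median(p[m],0).round(3),p[m].min(0).round(3),p[m].max(0).round(3))
    big=cv2.resize(c['frame'][260:350,155:285] if n=='scene' else c['frame'][270:392,225:330],None,fx=4,fy=4,interpolation=cv2.INTER_CUBIC)
    b2=cv2.resize(c['frame'][165:290,325:405] if n=='scene' else c['frame'][145:255,305:375],None,fx=4,fy=4,interpolation=cv2.INTER_CUBIC)
    H=max(big.shape[0],b2.shape[0]); o=np.zeros((H,big.shape[1]+b2.shape[1],3),np.uint8);o[:big.shape[0],:big.shape[1]]=big;o[:b2.shape[0],big.shape[1]:]=b2
    cv2.imwrite('pics/z_%s.png'%n,o[:,:,::-1]); print(o.shape)
E
```

```text
scene
clamp 9972
-0.005 0.005 lite 3189 [0.506 0.314 0.001] [ 0.387  0.156 -0.005] [0.692 0.42  0.005]
0.005 0.015 lite 1158 [0.44  0.302 0.01 ] [0.407 0.158 0.005] [0.678 0.4   0.015]
0.005 0.015 dark 43 [0.47  0.332 0.011] [0.416 0.277 0.005] [0.677 0.371 0.015]
0.03 0.05 lite 2660 [0.467 0.298 0.041] [0.408 0.151 0.03 ] [0.63  0.398 0.05 ]
0.03 0.05 dark 98 [0.465 0.292 0.043] [0.42  0.248 0.03 ] [0.493 0.378 0.05 ]
0.05 0.065 lite 597 [0.472 0.317 0.055] [0.416 0.184 0.05 ] [0.574 0.367 0.064]
0.05 0.065 dark 79 [0.45  0.257 0.058] [0.445 0.246 0.05 ] [0.471 0.259 0.065]
0.065 0.095 lite 12 [0.45  0.245 0.083] [0.448 0.242 0.07 ] [0.472 0.259 0.094]
0.065 0.095 dark 171 [0.451 0.257 0.08 ] [0.446 0.245 0.065] [0.472 0.26  0.095]
0.095 0.11 lite 9 [0.46  0.245 0.099] [0.451 0.244 0.096] [0.474 0.254 0.1  ]
0.095 0.11 dark 81 [0.458 0.254 0.099] [0.446 0.246 0.095] [0.473 0.26  0.101]
stand 6033
-0.005 0.005 lite 1513 [ 0.464 -0.034  0.001] [ 0.386 -0.323 -0.005] [0.735 0.067 0.005]
-0.005 0.005 dark 864 [ 0.581 -0.174  0.003] [ 0.405 -0.313 -0.002] [0.735 0.023 0.005]
0.005 0.015 
[... 3198 characters left out ...]
11 lite 40 [ 0.437 -0.023  0.103] [ 0.433 -0.044  0.095] [ 0.443 -0.006  0.109]
0.11 0.14 lite 38 [ 0.439 -0.009  0.123] [ 0.435 -0.014  0.111] [ 0.443 -0.006  0.139]
0.14 0.158 lite 204 [ 0.433 -0.006  0.15 ] [ 0.423 -0.05   0.141] [0.456 0.014 0.157]
0.14 0.158 dark 6 [ 0.438 -0.008  0.155] [ 0.422 -0.042  0.144] [ 0.443 -0.007  0.157]
0.158 0.2 lite 14 [ 0.432 -0.012  0.173] [ 0.432 -0.017  0.159] [ 0.447 -0.006  0.188]
0.158 0.2 dark 124 [ 0.439 -0.007  0.179] [ 0.432 -0.016  0.159] [ 0.446 -0.002  0.2  ]
0.2 0.25 lite 15 [ 0.44  -0.013  0.209] [ 0.432 -0.019  0.206] [ 0.447 -0.009  0.21 ]
0.2 0.25 dark 32 [ 0.439 -0.007  0.205] [ 0.432 -0.011  0.2  ] [ 0.446 -0.004  0.21 ]
(488, 700, 3)
```

View pics/z_side.png

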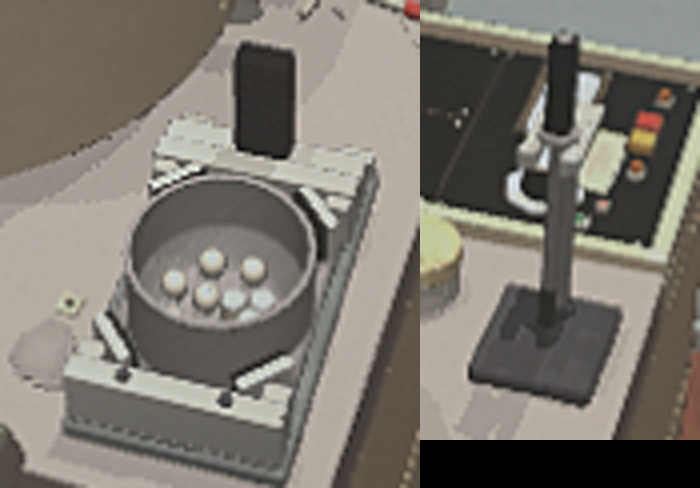

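View pics/z_scene.png

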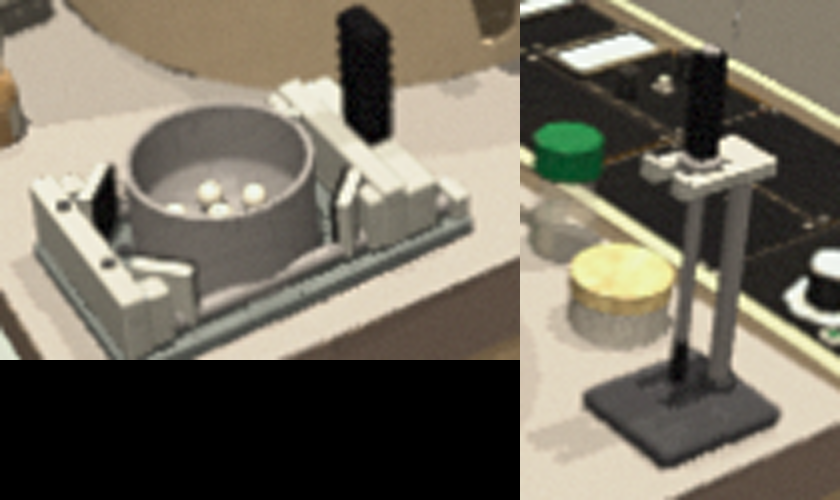

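```bash
python3 - <<'E'
from h import *
from scipy.optimize import least_squares
A=[cloud(load(n)) for n in ('scene','side')]
F=[load(n)['frame'] for n in ('scene','side')]
# clamp region in world box
def sel(i,lo,hi):
    P=A[i]; m=np.all((P>lo)&(P<hi),axis=2); return P[m],F[i][m]
def rect(p,lbl):
    r=cv2.minAreaRect((p[:,:2]*1000).astype(np.float32)); print(lbl,len(p),r)
for i in (0,1):
    q,f=sel(i,(.39,.2,.0065),(.53,.42,.0135)); 
    d=f.astype(int).max(1)-f.min(1)
    M,_=np.histogramdd(q[:,:2],bins=(70,110),range=((.39,.53),(.2,.42)))[:2]; 
    im=(M>0).astype(np.uint8); im=cv2.morphologyEx(im,cv2.MORPH_CLOSE,np.ones((5,5)))
    n,l,st,_=cv2.connectedComponentsWithStats(im); k=1+st[1:,4].argmax(); ij=np.argwhere(l==k); rect(ij*.002+[.391,.201],'plate%d'%i)
    q,f=sel(i,(.43,.23,.09),(.49,.28,.104)); rect(q,'fin')
    q,f=sel(i,(.39,.2,.053),(.53,.42,.062)); q=q[~((abs(q[:,0]-.46)<.02)&(q[:,1]<.265))]
    r=least_squares(lambda t:np.hypot(q[:,0]-t[0],q[:,1]-t[1])-t[2],(.46,.32,.039),loss='soft_l1',f_scale=.002).x; print('pot',r,len(q))
    q,f=sel(i,(.39,-.07,.009),(.5,.05,.0145)); rect(q,'base')
    q,f=sel(i,(.41,-.06,.145),(.47,.03,.153)); rect(q,'fork')
    q,f=sel(i,(.41,-.04,.165),(.47,.02,.205)); rect(q,'handle')
    q,f=sel(i,(.41,-.04,.206),(.47,.02,.216)); rect(q,'handletop')
    q,f=sel(i,(.41,-.06,.0),(.47,.03,.155)); 
E
```

```text
plate0 679 ((457.56182861328125, 312.96490478515625), (98.9461669921875, 173.89947509765625), 1.3971812725067139)
fin 119 ((459.5955505371094, 252.5697784423828), (27.003307342529297, 15.133056640625), 4.430203437805176)
pot [0.45709187 0.32720743 0.03954677] 369
base 639 ((439.3742980957031, -17.195945739746094), (84.04012298583984, 70.18374633789062), 88.92247009277344)
fork 225 ((438.8125305175781, -18.889190673828125), (61.51893615722656, 33.67624282836914), 85.99756622314453)
handle 175 ((437.3525390625, -9.635984420776367), (17.208404541015625, 11.674270629882812), 43.6116943359375)
handletop 36 ((440.0389099121094, -10.53233528137207), (12.879405975341797, 14.454644203186035), 3.7228505611419678)
plate1 442 ((422.3108215332031, 334.3648681640625), (193.28961181640625, 85.6754379272461), 62.10273361206055)
fin 131 ((460.74090576171875, 252.17945861816406), (26.47365379333496, 17.471952438354492), 1.9668952226638794)
pot [0.4564774  0.32813568 0.03949756] 359
base 639 ((451.2242126464844, -15.794906616210938), (96.1076889038086, 82.73353576660156), 0.4980061948299408)
fork 151 ((438.7511901855469, -18.547069549560547), (63.671875, 32.37069320678711), 88.08201599121094)
handle 129 ((437.6719665527344, -8.559466361999512), (16.47571563720703, 10.714984893798828), 22.65946388244629)
handletop 29 ((439.5525207519531, -10.534364700317383), (12.436114311218262, 14.057137489318848), 61.53419876098633)
```

Emit:
{"op": "play_rows", "data": {
  "commands": [
    [[0.06,0.06,0.08],[0,0,0]],
    [[0.11,0.11,0.1],[0,0,-0.1]],
    [[0.16,0.16,0.1],[0,0,-0.2]],
    [[0.2,0.2,0.1],[0,0,-0.255]],
    [[0.25,0.25,0.1],[0,0,-0.255]],
    [[0.28,0.3,0.1],[0,0,-0.255]],
    [[0.28,0.36,0.1],[0,0,-0.255]],
    [[0.28,0.42,0.1],[0,0,-0.255]],
    [[0.28,0.48,0.1],[0,0,-0.255]],
    [[0.28,0.54,0.1],[0,0,-0.255]]
  ],
  "gripper": 0.045
}}

```text
time_s: 1.35
position: [0.4559, -0.1004, 0.3472]
tcp_rot: [[0.033, -0.0, 0.999], [-0.999, 0.0, 0.033], [-0.0, -1.0, -0.0]]
force: [1.0, 0.1, 0.8]
opening: 0.517
```

Emit:
{"op": "play_rows", "data": {
  "commands": [
    [[0,0.06,0],[0,0,0]],
    [[0,0.12,0],[0,0,0]],
    [[0,0.18,0],[0,0,0]],
    [[0,0.24,0],[0,0,0]],
    [[0,0.3,0],[0,0,0]],
    [[0,0.31,0],[0,0,0]],
    [[0.003,0.31,-0.06],[0,0,0]],
    [[0.003,0.31,-0.1],[0,0,0]],
    [[0.003,0.31,-0.1],[0,0,0]]
  ]
}}

```text
time_s: 2.48
position: [0.4567, 0.2061, 0.2447]
tcp_rot: [[0.032, -0.008, 0.999], [-0.999, -0.002, 0.032], [0.002, -1.0, -0.009]]
force: [-0.3, -0.5, -0.3]
opening: 0.513
```

```bash
python3 - <<'E'
from h import *
s=read_state();print(s['time_s'],s['position'],s['tcp_rot'],s['force'],s['joint_positions'])
a=snap('scene')['frame'];b=snap('side')['frame'];w=snap('wrist')
print(w['hand_eye'])
o=np.zeros((420,760,3),np.uint8)
o[:210,:280]=cv2.resize(w['frame'],(280,210));o[:300,280:480]=a[60:360,130:330];o[:300,480:760]=b[130:420:,150:430][:290].repeat(1,0) if 0 else np.vstack([b[120:420,150:430]])
cv2.imwrite('pics/c.png',o[:,:,::-1])
E
```

```text
2.475 [0.45671686 0.20613699 0.2446892 ] [[ 0.03191217 -0.00849208  0.9994546 ]
 [-0.99948885 -0.00218382  0.03189471]
 [ 0.00191178 -0.99996156 -0.00855743]] [-0.33759403 -0.54254402 -0.33107408] [ 1.15080944e+01  2.11299002e+01  9.94544016e+01 -2.95113793e-02
  5.99174497e+01  9.96947209e+01]
[[ 9.99999935e-01  3.41623041e-04 -1.11952130e-04 -1.01856887e-03]
 [ 2.09247604e-04 -2.99886287e-01  9.53974932e-01 -1.36731075e-01]
 [ 2.92326909e-04 -9.53974894e-01 -2.99886340e-01  8.35594256e-02]
 [ 0.00000000e+00  0.00000000e+00  0.00000000e+00  1.00000000e+00]]
```

View pics/c.png

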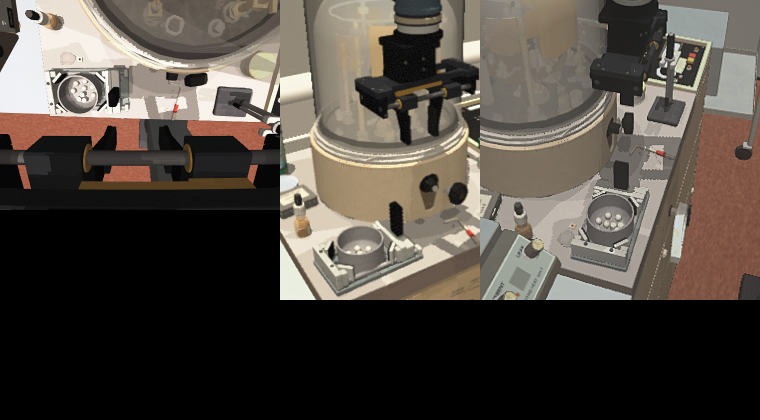

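Emit:
{"op": "play_rows", "data": {
  "commands": [
    [[-0.04,0.02,0.02],[0,0,0]],
    [[-0.05,0.045,0.02],[0,0,0.18]],
    [[-0.05,0.045,0.02],[0,0,0.36]],
    [[-0.05,0.045,0.02],[0,0,0.54]],
    [[-0.05,0.045,0.02],[0,0,0.72]],
    [[-0.05,0.045,0.02],[0,0,0.9]],
    [[-0.05,0.045,0.02],[0,0,1.08]],
    [[-0.05,0.045,0.02],[0,0,1.26]],
    [[-0.05,0.045,0.02],[0,0,1.44]],
    [[-0.05,0.045,0.02],[0,0,1.62]]
  ]
}}

```text
time_s: 3.88
position: [0.4105, 0.2527, 0.2699]
tcp_rot: [[0.996, 0.005, -0.087], [0.087, 0.002, 0.996], [0.005, -1.0, 0.001]]
force: [-0.6, 0.3, 0.3]
opening: 0.517
```

Emit:
{"op": "play_rows", "data": {
  "commands": [
    [[0,0,0],[0,0,0.18]],
    [[0,0,0],[0,0,0.36]],
    [[0,0,0],[0,0,0.54]],
    [[0,0,0],[0,0,0.72]],
    [[0,0,0],[0,0,0.9]],
    [[0,0,0],[0,0,1.08]],
    [[0,0,0],[0,0,1.26]],
    [[0,0,0],[0,0,1.44]],
    [[0,0,0],[0,0,1.522]],
    [[0,0,0],[0,0,1.522]]
  ]
}}

```text
time_s: 5.12
position: [0.4103, 0.2527, 0.2695]
tcp_rot: [[-0.032, 0.004, -0.999], [0.999, 0.001, -0.032], [0.001, -1.0, -0.004]]
force: [-0.0, -0.4, 0.2]
opening: 0.515
```

```bash
python3 - <<'E'
from h import *
s=read_state();print(s['time_s'],s['position'],s['tcp_rot'],s['force'],s['joint_positions'])
for n in('scene','side'):
    P=cloud(load(n)).reshape(-1,3)
    for z in np.arange(.02,.4,.04):
        q=P[(abs(P[:,2]-z)<.02)&(P[:,1]>.2)&(P[:,1]<.42)&(P[:,0]>.5+.03*(z<.06))&(P[:,0]<1)]
        if len(q)>10: print(n,z.round(2),len(q),np.percentile(q[:,0],2).round(3),q[q[:,0].argmin()].round(3))
E
```

```text
5.125 [0.41028467 0.25267494 0.26950382] [[-0.03186004  0.00425032 -0.9994833 ]
 [ 0.9994916   0.00134984 -0.03185457]
 [ 0.00121375 -0.99999006 -0.00429117]] [-0.0291639  -0.41579376  0.16601739] [ 1.83103653e+01  1.74156091e+01  1.00711166e+02 -3.50394267e-03
  6.16177308e+01 -7.35135830e+01]
scene 0.02 5977 0.542 [0.53  0.407 0.001]
scene 0.06 2696 0.527 [0.5   0.277 0.041]
scene 0.1 2846 0.529 [0.523 0.201 0.112]
scene 0.14 3224 0.534 [0.525 0.2   0.126]
scene 0.18 3667 0.547 [0.54  0.205 0.161]
scene 0.22 3347 0.547 [0.541 0.201 0.22 ]
scene 0.26 2434 0.584 [0.573 0.245 0.242]
scene 0.3 2819 0.559 [0.551 0.217 0.314]
scene 0.34 3273 0.556 [0.551 0.219 0.325]
scene 0.38 3599 0.547 [0.542 0.201 0.381]
side 0.02 7090 0.533 [0.53  0.213 0.01 ]
side 0.06 3605 0.527 [0.5   0.276 0.041]
side 0.1 3750 0.53 [0.525 0.201 0.096]
side 0.14 4720 0.537 [0.525 0.204 0.121]
side 0.18 6726 0.551 [0.542 0.203 0.173]
side 0.22 4786 0.548 [0.542 0.201 0.227]
side 0.26 3947 0.547 [0.543 0.201 0.244]
side 0.3 4086 0.547 [0.543 0.2   0.313]
side 0.34 4248 0.546 [0.541 0.2   0.348]
side 0.38 4446 0.546 [0.541 0.201 0.363]
```

Emit:
{"op": "play_rows", "data": {
  "commands": [
    [[0.05,0,0],[0,0,0]],
    [[0.05,0,-0.06],[0,0,0]],
    [[0.05,0,-0.1],[0,0,0]],
    [[0.05,0,-0.125],[0,0,0]],
    [[0.05,0,-0.15],[0,0,0]],
    [[0.05,0,-0.174],[0,0,0]],
    [[0.05,0,-0.174],[0,0,0]]
  ]
}}

```text
time_s: 6.0
position: [0.459, 0.2523, 0.093]
tcp_rot: [[-0.032, -0.002, -0.999], [0.999, -0.001, -0.032], [-0.0, -1.0, 0.002]]
force: [0.1, -0.4, 0.7]
opening: 0.514
```

Emit:
{"op": "play_rows", "data": {
  "commands": [
    [[0,0,0],[0,0,0]],
    [[0,0,0],[0,0,0]],
    [[0,0,0],[0,0,0]],
    [[0,0,0],[0,0,0]],
    [[0,0,0],[0,0,0]]
  ],
  "gripper": 0.0
}}

```text
time_s: 6.62
position: [0.4594, 0.2523, 0.094]
tcp_rot: [[-0.034, 0.001, -0.999], [0.999, -0.0, -0.034], [-0.0, -1.0, -0.001]]
force: [0.0, -1.7, 5.3]
opening: 0.16
```

Emit:
{"op": "play_rows", "data": {
  "commands": [
    [[0,0.004,0],[0,0,0]],
    [[0,0.008,0],[0,0,0]],
    [[-0.0003,0.012,0],[0,0,0]],
    [[-0.0005,0.015,0],[0,0,0]],
    [[-0.0006,0.018,0],[0,0,0]],
    [[-0.0007,0.02,0],[0,0,0]],
    [[-0.0008,0.022,0],[0,0,0]],
    [[-0.0008,0.024,0],[0,0,0]],
    [[-0.0009,0.026,0],[0,0,0]],
    [[-0.0009,0.026,0],[0,0,0]]
  ]
}}

```text
time_s: 7.88
position: [0.4585, 0.2752, 0.094]
tcp_rot: [[-0.036, -0.0, -0.999], [0.999, -0.006, -0.036], [-0.006, -1.0, 0.001]]
force: [0.7, -14.4, 6.3]
opening: 0.158
```

Emit:
{"op": "play_rows", "data": {
  "commands": [
    [[-0.0001,0.0015,0],[0,0,0]],
    [[-0.0001,0.003,0],[0,0,0]],
    [[-0.0001,0.0045,0],[0,0,0]],
    [[-0.0002,0.006,0],[0,0,0]],
    [[-0.0002,0.006,0],[0,0,0]]
  ]
}}

```text
time_s: 8.5
position: [0.4584, 0.276, 0.094]
tcp_rot: [[-0.04, -0.002, -0.999], [0.999, -0.015, -0.04], [-0.015, -1.0, 0.003]]
force: [4.8, -33.5, 10.8]
opening: 0.158
```

```bash
python3 - <<'E'
from h import *
from scipy.optimize import least_squares
a=snap('scene');b=snap('side');w=snap('wrist')
for c in (a,b):
    P=cloud(c); m=np.all((P>(.39,.29,.053))&(P<(.53,.42,.061)),axis=2); q=P[m]
    r=least_squares(lambda t:np.hypot(q[:,0]-t[0],q[:,1]-t[1])-t[2],(.46,.34,.039),loss='soft_l1',f_scale=.002).x; print(r,len(q))
z=lambda c,u,v,s,f:cv2.resize(c['frame'][v:v+s,u:u+int(s*1.3)],None,fx=f,fy=f,interpolation=cv2.INTER_CUBIC)
o=np.vstack([np.hstack([z(a,155,250,100,3),z(b,225,270,100,3)]),np.hstack([cv2.resize(w['frame'],(390,300)),np.zeros((300,390,3),np.uint8)])])
cv2.imwrite('pics/d.png',o[:,:,::-1])
E
```

```text
[0.45758094 0.33805468 0.03930554] 356
[0.45717002 0.33937025 0.03927578] 357
```

View pics/d.png

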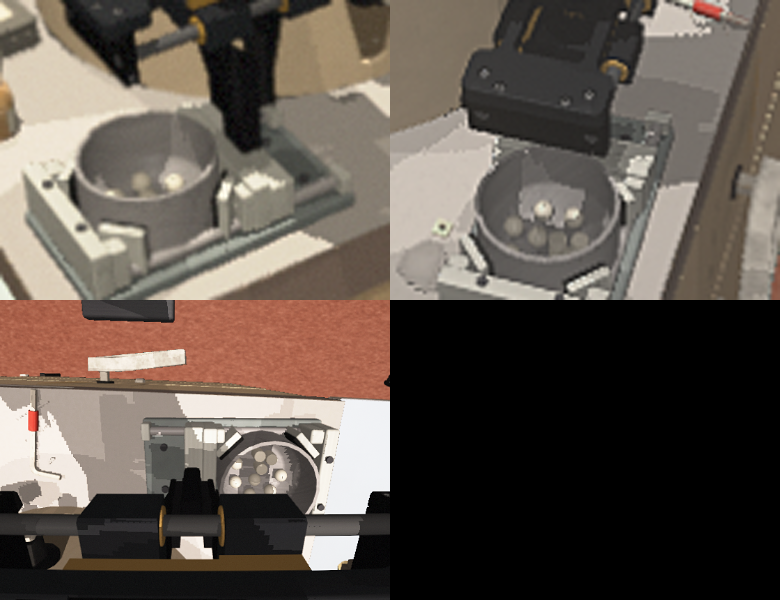

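```bash
python3 - <<'E'
from h import *
w=load('wrist');a=load('scene')
print(w['frame'].shape)
z=cv2.resize(w['frame'][160:300,190:480],None,fx=2.7,fy=2.7,interpolation=cv2.INTER_CUBIC)
z2=cv2.resize(a['frame'][275:350,155:280],None,fx=2.9,fy=2.9,interpolation=cv2.INTER_CUBIC)
o=np.zeros((z.shape[0]+z2.shape[0],z.shape[1],3),np.uint8);o[:z.shape[0]]=z;o[z.shape[0]:,:z2.shape[1]]=z2
cv2.imwrite('pics/e.png',o[:,:,::-1]);print(o.shape)
E
```

```text
(420, 560, 3)
(596, 783, 3)
```

View pics/e.png

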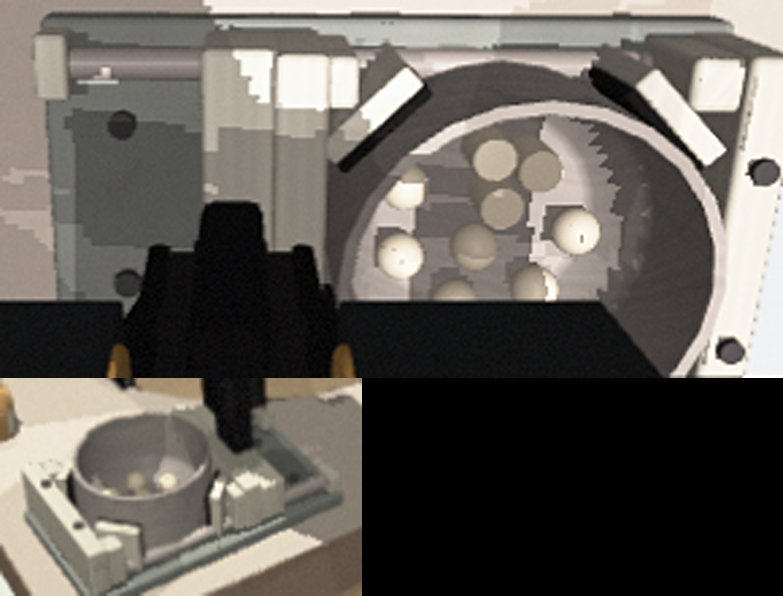

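Emit:
{"op": "play_rows", "data": {
  "commands": [
    [[0.0002,-0.003,0],[0,0,0]],
    [[0.0002,-0.0065,0],[0,0,0]],
    [[0.0002,-0.0065,0],[0,0,0]]
  ]
}}

```text
time_s: 9.02
position: [0.4584, 0.2755, 0.094]
tcp_rot: [[-0.035, -0.0, -0.999], [0.999, -0.004, -0.035], [-0.004, -1.0, 0.0]]
force: [1.5, -9.5, 7.3]
opening: 0.159
```

Emit:
{"op": "play_rows", "data": {
  "commands": [
    [[0,0,0],[0,0,0]],
    [[0,0,0],[0,0,0]],
    [[0,0,0],[0,0,0]]
  ],
  "gripper": 0.03
}}

```text
time_s: 9.4
position: [0.458, 0.2784, 0.0933]
tcp_rot: [[-0.033, -0.0, -0.999], [0.999, 0.0, -0.033], [0.0, -1.0, 0.0]]
force: [0.2, -0.5, -0.6]
opening: 0.332
```

Emit:
{"op": "play_rows", "data": {
  "commands": [
    [[0,0,0.03],[0,0,0]],
    [[0,0,0.07],[0,0,0]],
    [[0,0,0.13],[0,0,0]],
    [[0,-0.04,0.19],[0,0,0]],
    [[-0.01,-0.1,0.21],[0,0,0]],
    [[-0.02,-0.15,0.21],[0,0,0]],
    [[-0.02,-0.15,0.21],[0,0,0]]
  ]
}}

```text
time_s: 10.28
position: [0.4375, 0.1254, 0.304]
tcp_rot: [[-0.028, 0.0, -1.0], [1.0, -0.0, -0.028], [-0.0, -1.0, -0.0]]
force: [0.3, 1.2, -0.7]
opening: 0.344
```

```bash
cat > m.py <<'E'
from h import *
from scipy.optimize import least_squares
def pot(c):
    P=cloud(c); m=np.all((P>(.39,.29,.054))&(P<(.53,.42,.061)),axis=2); q=P[m]
    r=least_squares(lambda t:np.hypot(q[:,0]-t[0],q[:,1]-t[1])-t[2],(.46,.34,.039),loss='soft_l1',f_scale=.002).x; return r,len(q)
def rect(c,lo,hi):
    P=cloud(c); m=np.all((P>lo)&(P<hi),axis=2); q=P[m]; return len(q),cv2.minAreaRect((q[:,:2]*1000).astype(np.float32)) if len(q)>5 else None
E
python3 - <<'E'
from m import *
s=read_state();print(s['time_s'],s['position'],s['tcp_rot'],s['force'],s['joint_positions'])
for n in ('scene','side','wrist'):
    c=snap(n); print(n,pot(c)); print('fin',rect(c,(.43,.26,.09),(.49,.31,.104))); print('htop',rect(c,(.41,-.04,.206),(.47,.02,.216)))
    print('fork',rect(c,(.41,-.06,.145),(.47,.03,.153)))
cv2.imwrite('pics/f.png',load('wrist')['frame'][:,:,::-1])
E
```

```text
10.275 [0.43746281 0.1254445  0.30400098] [[-2.79778503e-02  2.55193849e-04 -9.99608511e-01]
 [ 9.99608450e-01 -4.25632136e-04 -2.79779573e-02]
 [-4.32605308e-04 -9.99999877e-01 -2.43185656e-04]] [ 0.34682357  1.20784926 -0.66282439] [ 1.89909853e+00  1.27372347e+01  1.01209976e+02 -2.72023221e-02
  6.60389869e+01 -8.96930823e+01]
scene (array([0.45776376, 0.33809393, 0.03932372]), 322)
fin (119, ((458.4150390625, 274.77545166015625), (26.05303382873535, 15.270763397216797), 5.358201026916504))
htop (35, ((440.5917663574219, -11.62901496887207), (14.142461776733398, 12.963739395141602), 8.623922348022461))
fork (231, ((439.0762939453125, -18.577035903930664), (62.7744255065918, 34.84562683105469), 89.2561264038086))
side (array([0.45721765, 0.33911999, 0.03935837]), 331)
fin (136, ((459.30999755859375, 276.2063903808594), (25.834857940673828, 15.413692474365234), 3.565894842147827))
htop (22, ((439.316650390625, -10.52233600616455), (13.844534873962402, 11.742353439331055), 12.850397109985352))
fork (153, ((438.77655029296875, -18.973495483398438), (61.39747619628906, 32.50666809082031), 88.05995178222656))
wrist (array([0.45952223, 0.33930443, 0.03917375]), 662)
fin (366, ((461.8931579589844, 275.7944030761719), (25.504892349243164, 15.160778999328613), 0.4547196924686432))
htop (323, ((442.15692138671875, -10.430397987365723), (13.47842025756836, 13.482637405395508), 80.91101837158203))
fork (1289, ((441.7888488769531, -17.541616439819336), (59.9920539855957, 32.44993209838867), 87.60069274902344))
```

View pics/f.png

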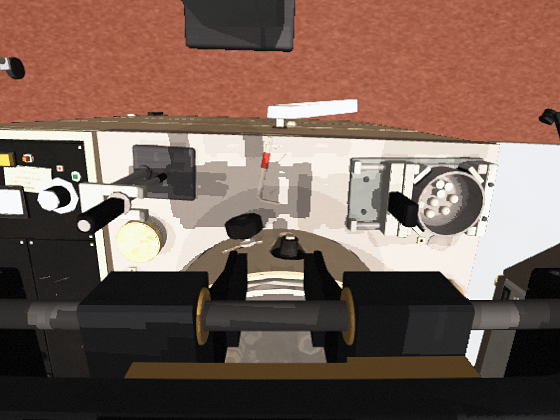

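```bash
python3 - <<'E'
from m import *
th=np.radians(1.9); X=np.array([np.cos(th),np.sin(th)]);Y=np.array([-np.sin(th),np.cos(th)])
for n,o in (('wrist',(.4595,.3393)),('scene',(.4578,.3381)),('side',(.4572,.3391))):
    P=cloud(load(n)).reshape(-1,3);P=P[np.isfinite(P[:,0])&(P[:,2]>.004)&(P[:,2]<.11)]
    d=P[:,:2]-o; u=d@X; v=d@Y; r=np.hypot(u,v); z=P[:,2]
    j=(z>.036)&(z<.047)&(r>.0412)&(r<.15)
    a=np.degrees(np.arctan2(v,u))
    print(n,'pads: min radius by angle bin')
    for lo in range(-180,180,15):
        m=j&(a>=lo)&(a<lo+15)&(v>-.12)&(abs(u)<.05)
        if m.sum()>3: print(lo,m.sum(),np.percentile(r[m],3).round(4),end=' | ')
    print()
    if n=='wrist':
        for lo,hi in ((-.048,-.042),(-.03,-.02),(.02,.03),(.036,.042)):
            print('x',lo,[(int(1000*y),int(1000*np.median(z[(u>lo)&(u<hi)&(abs(v-y)<.0015)]))) for y in np.arange(-.12,.07,.003) if ((u>lo)&(u<hi)&(abs(v-y)<.0015)).sum()>2])
E
```

```text
wrist pads: min radius by angle bin
-165 4 0.0415 | -150 129 0.0422 | -135 380 0.0431 | -120 352 0.0457 | -105 155 0.0443 | -90 47 0.0684 | -75 153 0.061 | -60 236 0.0522 | -45 93 0.0421 | -30 7 0.0433 | 30 25 0.0522 | 45 178 0.0548 | 60 107 0.052 | 75 67 0.0509 | 90 85 0.05 | 105 153 0.0501 | 120 263 0.0461 | 135 127 0.0425 | 
x -0.048 [(-110, 10), (-107, 20), (-104, 21), (-101, 10), (-98, 8), (-95, 8), (-92, 9), (-89, 9), (-86, 8), (-83, 9), (-80, 9), (-77, 8), (-74, 9), (-71, 9), (-68, 24), (-65, 34), (-62, 33), (-59, 32), (-56, 33), (-53, 37), (-50, 39), (-47, 38), (-44, 40), (-41, 25), (-38, 34), (-35, 18), (-32, 9), (-29, 9), (-26, 21), (-23, 9), (-20, 8), (-17, 9), (-14, 9), (-11, 9), (-8, 9), (-5, 9), (-2, 9), (0, 9), (3, 9), (6, 9), (9, 9), (12, 8), (15, 9), (18, 9), (21, 9), (24, 10), (27, 20), (30, 9), (33, 9), (36, 25), (39, 22), (42, 27), (45, 31), (48, 31), (51, 41), (54, 39), (57, 28)]
x -0.03 [(-110, 7), (-107, 9), (-104, 9), (-101, 9), (-98, 9), (-95, 9), (-92, 9), (-89, 10), (-86, 9), (-83, 9), (-80, 9), (-77, 9), (-74, 9), (-71, 9), (-68, 27), (-65, 38), (-62, 38),
[... 1327 characters left out ...]
 (39, 40), (42, 40), (45, 40), (48, 42), (51, 43), (54, 44), (57, 44)]
scene pads: min radius by angle bin
-165 4 0.0443 | -150 70 0.0422 | -135 145 0.044 | -120 97 0.0452 | -105 68 0.0439 | -90 21 0.0481 | -75 44 0.0531 | -60 54 0.0568 | 30 18 0.0455 | 45 94 0.043 | 60 67 0.0442 | 75 47 0.0472 | 90 48 0.0479 | 105 59 0.0418 | 120 138 0.0434 | 135 71 0.0423 | 150 5 0.0416 | 
side pads: min radius by angle bin
-165 8 0.0438 | -150 51 0.0439 | -135 116 0.0487 | -120 94 0.0507 | -105 46 0.0526 | -90 28 0.0527 | -75 78 0.0545 | -60 85 0.0542 | -45 18 0.0524 | 30 54 0.0421 | 45 134 0.043 | 60 94 0.0463 | 75 74 0.0471 | 90 77 0.0479 | 105 90 0.0451 | 120 150 0.0441 | 135 66 0.0421 | 150 4 0.0413 |
```

Emit:
{"op": "play_rows", "data": {
  "commands": [
    [[0.003,-0.06,0],[0,0,0]],
    [[0.003,-0.115,0],[0,0,0]],
    [[0.003,-0.136,0],[0,0,0]],
    [[0.003,-0.136,-0.04],[0,0,0]],
    [[0.003,-0.136,-0.07],[0,0,0]],
    [[0.003,-0.136,-0.095],[0,0,0]],
    [[0.003,-0.136,-0.113],[0,0,0]],
    [[0.003,-0.136,-0.113],[0,0,0]]
  ]
}}

```text
time_s: 11.42
position: [0.4407, -0.0064, 0.1889]
tcp_rot: [[-0.036, -0.004, -0.999], [0.999, 0.001, -0.036], [0.002, -1.0, 0.004]]
force: [0.6, 0.7, -0.1]
opening: 0.346
```

Emit:
{"op": "play_rows", "data": {
  "commands": [
    [[0,0,0],[0,0,0]],
    [[0,0,0],[0,0,0]],
    [[0,0,0],[0,0,0]],
    [[0,0,0],[0,0,0]]
  ],
  "gripper": 0.0
}}

```text
time_s: 11.92
position: [0.4419, -0.008, 0.1912]
tcp_rot: [[-0.033, 0.002, -0.999], [0.999, -0.0, -0.033], [-0.0, -1.0, -0.002]]
force: [1.3, 0.4, 3.4]
opening: 0.157
```

Emit:
{"op": "play_rows", "data": {
  "commands": [
    [[0,0,0.006],[0,0,0]],
    [[0,0,0.012],[0,0,0]],
    [[0,0,0.012],[0,0,0]],
    [[0,0.015,0.012],[0,0,0]],
    [[0.001,0.03,0.012],[0,0,0]],
    [[0.001,0.05,0.013],[0,0,0]],
    [[0.001,0.07,0.03],[0,0,0]],
    [[0.001,0.09,0.08],[0,0,0]],
    [[0.003,0.12,0.12],[0,0,0]],
    [[0.003,0.15,0.12],[0,0,0]]
  ]
}}

```text
time_s: 13.18
position: [0.4449, 0.1442, 0.3133]
tcp_rot: [[-0.034, 0.005, -0.999], [0.999, 0.001, -0.034], [0.001, -1.0, -0.005]]
force: [0.3, -1.0, -1.4]
opening: 0.158
```

```bash
cat >> m.py <<'E'
def rod(c,s):
    # stem/foot points in tool neighbourhood below fingers
    P=cloud(c).reshape(-1,3); p=s['position']
    m=(np.hypot(P[:,0]-p[0],P[:,1]-p[1])<.035)&(P[:,2]<p[2]-.05)&(P[:,2]>p[2]-.18)
    q=P[m]; 
    if len(q)<10: return None
    out=[]
    for lo in np.arange(-.18,-.05,.02):
        k=q[(q[:,2]-p[2]>lo)&(q[:,2]-p[2]<lo+.02)]
        if len(k)>4: out.append((len(k),*((np.median(k,0)-p)*1000).round(1)))
    return out,(q[:,2].min()-p[2])
E
python3 - <<'E'
from m import *
s=read_state();print(s['time_s'],s['position'],s['force'],s['tcp_rot'])
for n in ('scene','side'): 
    c=snap(n);print(n,rod(c,s),pot(c))
E
```

```text
13.175 [0.44488937 0.14423563 0.31334539] [ 0.33970294 -1.00223753 -1.38306844] [[-3.40779440e-02  5.34486728e-03 -9.99404886e-01]
 [ 9.99419000e-01  7.78859849e-04 -3.40742599e-02]
 [ 5.96273942e-04 -9.99985413e-01 -5.36830385e-03]]
scene ([(15, np.float64(-7.3), np.float64(1.1), np.float64(-163.5)), (50, np.float64(-7.1), np.float64(0.9), np.float64(-149.6)), (51, np.float64(-6.5), np.float64(0.8), np.float64(-130.2)), (42, np.float64(-6.4), np.float64(0.5), np.float64(-110.4)), (52, np.float64(-5.9), np.float64(0.3), np.float64(-89.4)), (52, np.float64(-5.9), np.float64(0.6), np.float64(-69.5)), (29, np.float64(-5.6), np.float64(1.0), np.float64(-54.9))], np.float64(-0.16579105174914688)) (array([0.4576523 , 0.33806494, 0.0393451 ]), 323)
side ([(12, np.float64(-7.5), np.float64(6.4), np.float64(-164.3)), (47, np.float64(-8.1), np.float64(5.9), np.float64(-149.9)), (41, np.float64(-7.3), np.float64(5.5), np.float64(-129.4)), (38, np.float64(-7.1), np.float64(5.7), np.float64(-110.6)), (38, np.float64(-6.4), np.float64(5.7), np.float64(-89.3)), (48, np.float64(-6.7), np.float64(5.3), np.float64(-69.4)), (24, np.float64(-6.4), np.float64(5.4), np.float64(-54.5))], np.float64(-0.16579312327292556)) (array([0.45716698, 0.33907036, 0.03932586]), 341)
```

Emit:
{"op": "play_rows", "data": {
  "commands": [
    [[0.003,0.05,0],[0,0,0]],
    [[0.008,0.1,0],[0,0,0]],
    [[0.013,0.15,0],[0,0,0]],
    [[0.017,0.194,0],[0,0,0]],
    [[0.017,0.194,-0.03],[0,0,0]],
    [[0.017,0.194,-0.053],[0,0,0]],
    [[0.017,0.194,-0.053],[0,0,0]]
  ]
}}

```text
time_s: 14.15
position: [0.4585, 0.335, 0.2545]
tcp_rot: [[-0.034, -0.008, -0.999], [0.999, -0.004, -0.034], [-0.004, -1.0, 0.008]]
force: [1.0, -0.3, -2.0]
opening: 0.158
```

```bash
python3 - <<'E'
from m import *
s=read_state();print(s['time_s'],s['position'],s['force'],s['tcp_rot'])
for n in ('scene','side','wrist'): 
    c=snap(n);print(n,rod(c,s),pot(c))
c=load('wrist');u,v=proj(c,[.459,.339,.03])[0].astype(int);print(u,v)
z=cv2.resize(c['frame'][max(0,v-70):v+70,max(0,u-80):u+80],None,fx=4,fy=4,interpolation=cv2.INTER_CUBIC)
cv2.imwrite('pics/g.png',z[:,:,::-1]);print(z.shape)
E
```

```text
14.15 [0.45854023 0.33504504 0.25447285] [ 0.95621293 -0.31462417 -2.03274565] [[-0.0338433  -0.00784906 -0.99939633]
 [ 0.99942033 -0.00395906 -0.03381302]
 [-0.00369127 -0.99996136  0.0079785 ]]
scene ([(17, np.float64(-8.5), np.float64(-0.8), np.float64(-162.5)), (56, np.float64(-8.8), np.float64(-0.2), np.float64(-148.6)), (50, np.float64(-8.1), np.float64(0.0), np.float64(-129.9)), (53, np.float64(-7.6), np.float64(0.1), np.float64(-110.4)), (55, np.float64(-6.7), np.float64(-0.3), np.float64(-90.8)), (59, np.float64(-6.7), np.float64(-0.0), np.float64(-70.2)), (30, np.float64(-6.1), np.float64(-0.1), np.float64(-54.6))], np.float64(-0.16652486717453668)) (array([0.45771266, 0.33808296, 0.03934863]), 315)
side ([(12, np.float64(-7.0), np.float64(2.1), np.float64(-162.1)), (42, np.float64(-6.0), np.float64(3.4), np.float64(-149.1)), (45, np.float64(-6.0), np.float64(2.6), np.float64(-129.7)), (42, np.float64(-4.5), np.float64(2.6), np.float64(-110.2)), (46, np.float64(-4.9), np.float64(2.4), np.float64(-89.5)), (47, np.float64(-3.9), np.float64(2.7), np.float64(-69.7)), (22, np.float64(-3.9), np.float64(3.1), np.float64(-54.7))], np.float64(-0.16411516674968835)) (array([0.45717023, 0.33909302, 0.03927049]), 324)
wrist ([(8, np.float64(-4.6), np.float64(1.9), np.float64(-161.7)), (60, np.float64(-4.8), np.float64(1.5), np.float64(-148.7)), (74, np.float64(-3.8), np.float64(2.3), np.float64(-131.0)), (78, np.float64(-3.4), np.float64(1.9), np.float64(-109.6)), (104, np.float64(-3.0), np.float64(1.6), np.float64(-88.8)), (122, np.float64(-2.7), np.float64(2.2), np.float64(-69.6)), (36, np.float64(-2.6), np.float64(1.6), np.float64(-58.0))], np.float64(-0.16318378420808444)) (array([0.45959024, 0.34038723, 0.03918856]), 756)
277 183
(560, 640, 3)
```

View pics/g.png

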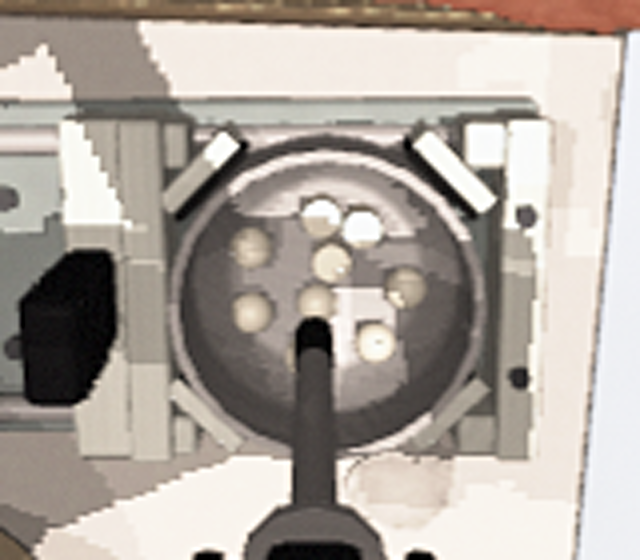

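```bash
python3 - <<'E'
from m import *
c=load('wrist')
px=np.array([(322,215),(362,225),(330,262),(250,245),(252,312),(405,287),(375,340),(315,298),(295,355),(337,352)],float)/4+[197,113]
q=plane(c,px,.022)-[.4594,.3398,0]
for a,b in zip(px,q): print(a.round(1),(b[:2]*1000).round(1),np.hypot(*b[:2]*1000).round(1))
E
```

```text
[277.5 166.8] [-17.7  -1. ] 17.7
[287.5 169.2] [-15.2  10.3] 18.4
[279.5 178.5] [-4.5  1.7] 4.8
[259.5 174.2] [ -8.5 -20.8] 22.5
[260. 191.] [ 10.7 -19.9] 22.6
[298.2 184.8] [ 2.  23.2] 23.3
[290.8 198. ] [17.7 15.4] 23.5
[275.8 187.5] [ 6.  -2.1] 6.4
[270.8 201.8] [23.  -7.3] 24.1
[281.2 201. ] [21.7  4.7] 22.2
```

```bash
python3 - <<'E'
from m import *
s=read_state();print(s['time_s'],s['position'],s['force'])
for n in ('scene','side'): 
    s=read_state();c=snap(n);r=rod(c,s);print(n,r[0][1],r[0][4],r[1],s['position']); 
    cam=c['cam_to_world'][:3,3]; d=cam[:2]-s['position'][:2]; d/=np.hypot(*d)
    tip=s['position'][:2]+np.array(r[0][1][1:3])/1000-d*.0036; print('tip',tip,'rel TCP',tip-s['position'][:2],'rel pot',tip-pot(c)[0][:2])
s=read_state();c=snap('wrist');r=rod(c,s);print(r,s['position'])
E
```

```text
14.3 [0.46136722 0.33601025 0.25799146] [ 0.0582251   0.63496897 -0.95141228]
scene (56, np.float64(-7.9), np.float64(0.8), np.float64(-149.0)) (55, np.float64(-6.2), np.float64(0.4), np.float64(-90.0)) -0.16614133486236293 [0.46136722 0.33601025 0.25799146]
tip [0.45680426 0.33545962] rel TCP [-0.00456296 -0.00055063] rel pot [-0.00094274 -0.00267183]
side (49, np.float64(-7.0), np.float64(2.9), np.float64(-150.0)) (43, np.float64(-5.0), np.float64(2.4), np.float64(-89.9)) -0.165823225305751 [0.46165189 0.33609144 0.25841188]
tip [0.45591852 0.33562163] rel TCP [-0.00573338 -0.00046982] rel pot [-0.00120811 -0.00353732]
([(14, np.float64(-6.5), np.float64(1.3), np.float64(-163.1)), (69, np.float64(-6.2), np.float64(0.9), np.float64(-148.4)), (68, np.float64(-5.6), np.float64(1.7), np.float64(-129.8)), (78, np.float64(-5.3), np.float64(1.3), np.float64(-109.6)), (105, np.float64(-5.0), np.float64(0.9), np.float64(-89.2)), (130, np.float64(-4.7), np.float64(0.9), np.float64(-69.7)), (16, np.float64(-4.9), np.float64(1.2), np.float64(-58.7))], np.float64(-0.1652981866424439)) [0.46172713 0.3360976  0.25853868]
```

Emit:
{"op": "play_rows", "data": {
  "commands": [
    [[0.016,0.007,0],[0,0,0]],
    [[0.016,0.007,-0.02],[0,0,0]],
    [[0.016,0.007,-0.045],[0,0,0]],
    [[0.016,0.007,-0.058],[0,0,0]],
    [[0.016,0.007,-0.064],[0,0,0]],
    [[0.016,0.007,-0.069],[0,0,0]],
    [[0.016,0.007,-0.073],[0,0,0]],
    [[0.016,0.007,-0.076],[0,0,0]],
    [[0.016,0.007,-0.076],[0,0,0]]
  ]
}}

```text
time_s: 15.58
position: [0.4771, 0.343, 0.1815]
tcp_rot: [[-0.033, -0.0, -0.999], [0.999, -0.0, -0.033], [-0.0, -1.0, 0.0]]
force: [0.4, 0.5, -0.8]
opening: 0.156
```

Emit:
{"op": "play_rows", "data": {
  "commands": [
    [[-0.0054,0.0083,0],[0,0,0]],
    [[-0.0147,0.0119,0],[0,0,0]],
    [[-0.0242,0.0093,0],[0,0,0]],
    [[-0.0304,0.0016,0],[0,0,0]],
    [[-0.031,-0.0082,0],[0,0,0]],
    [[-0.0256,-0.0165,0],[0,0,0]],
    [[-0.0163,-0.0201,0],[0,0,0]],
    [[-0.0068,-0.0175,0],[0,0,0]],
    [[-0.0006,-0.0098,0],[0,0,0]],
    [[0,0,0],[0,0,0]]
  ]
}}

```text
time_s: 16.82
position: [0.4778, 0.3434, 0.1812]
tcp_rot: [[-0.033, -0.0, -0.999], [0.999, -0.001, -0.033], [-0.001, -1.0, 0.0]]
force: [-1.1, -1.3, 0.7]
opening: 0.159
```

```bash
cat > look.py <<'E'
from m import *
import sys
s=read_state();print(s['time_s'],s['position'],s['force'])
for n in ('scene','side'):
    c=snap(n);r=rod(c,s);print(n,pot(c)[0].round(4),rect(c,(.43,.26,.09),(.49,.31,.104))[1], r[0] if r else None)
c=snap('wrist');u,v=proj(c,[.459,.339,.03])[0].astype(int);print(u,v,pot(c)[0].round(4))
u0,v0=max(0,u-80),max(0,v-70)
z=cv2.resize(c['frame'][v0:v0+140,u0:u0+160],None,fx=4,fy=4,interpolation=cv2.INTER_CUBIC);print(u0,v0)
cv2.imwrite('pics/'+sys.argv[1],z[:,:,::-1])
E
python3 look.py h1.png
```

```text
16.825 [0.47778513 0.34336492 0.18121285] [-1.10455368 -1.27872592  0.71748412]
scene [0.4573 0.338  0.039 ] ((459.35552978515625, 275.0821533203125), (26.607425689697266, 15.252859115600586), 5.798558235168457) [(126, np.float64(1.7), np.float64(-17.1), np.float64(-162.8)), (383, np.float64(10.4), np.float64(-4.0), np.float64(-152.6)), (322, np.float64(13.1), np.float64(0.5), np.float64(-130.4)), (42, np.float64(-6.3), np.float64(-0.1), np.float64(-110.1)), (47, np.float64(-5.9), np.float64(-0.1), np.float64(-91.4)), (48, np.float64(-6.0), np.float64(-0.0), np.float64(-69.4)), (25, np.float64(-6.2), np.float64(1.3), np.float64(-55.1))]
side [0.4569 0.3391 0.0392] ((459.38201904296875, 276.6672668457031), (25.716279983520508, 16.295621871948242), 2.790874481201172) [(196, np.float64(-8.2), np.float64(-14.1), np.float64(-164.2)), (324, np.float64(-2.3), np.float64(-5.2), np.float64(-155.3)), (274, np.float64(11.1), np.float64(6.6), np.float64(-131.1)), (38, np.float64(-6.4), np.float64(3.8), np.float64(-110.0)), (37, np.float64(-6.7), np.float64(3.7), np.float64(-91.6)), (39, np.float64(-6.1), np.float64(4.1), np.float64(-70.9))]
268 183 [0.4595 0.3402 0.0391]
188 113
```

Emit:
{"op": "play_rows", "data": {
  "commands": [
    [[-0.0054,0.0083,0],[0,0,0]],
    [[-0.0147,0.0119,0],[0,0,0]],
    [[-0.0242,0.0093,0],[0,0,0]],
    [[-0.0304,0.0016,0],[0,0,0]],
    [[-0.031,-0.0082,0],[0,0,0]],
    [[-0.0256,-0.0165,0],[0,0,0]],
    [[-0.0163,-0.0201,0],[0,0,0]],
    [[-0.0068,-0.0175,0],[0,0,0]],
    [[-0.0006,-0.0098,0],[0,0,0]],
    [[0,0,0],[0,0,0]]
  ]
}}

```text
time_s: 18.23
position: [0.4778, 0.3436, 0.1812]
tcp_rot: [[-0.033, -0.0, -0.999], [0.999, -0.0, -0.033], [-0.0, -1.0, 0.0]]
force: [-1.6, -0.2, -1.1]
opening: 0.158
```

Emit:
{"op": "play_rows", "data": {
  "commands": [
    [[-0.0054,0.0083,0],[0,0,0]],
    [[-0.0147,0.0119,0],[0,0,0]],
    [[-0.0242,0.0093,0],[0,0,0]],
    [[-0.0304,0.0016,0],[0,0,0]],
    [[-0.031,-0.0082,0],[0,0,0]],
    [[-0.0256,-0.0165,0],[0,0,0]],
    [[-0.0163,-0.0201,0],[0,0,0]],
    [[-0.0068,-0.0175,0],[0,0,0]],
    [[-0.0006,-0.0098,0],[0,0,0]],
    [[0,0,0],[0,0,0]]
  ]
}}

```text
time_s: 19.48
position: [0.4776, 0.3434, 0.1812]
tcp_rot: [[-0.033, -0.001, -0.999], [0.999, -0.001, -0.033], [-0.001, -1.0, 0.001]]
force: [-0.5, -0.1, -0.5]
opening: 0.159
```

Emit:
{"op": "play_rows", "data": {
  "commands": [
    [[-0.0054,0.0083,0],[0,0,0]],
    [[-0.0147,0.0119,0],[0,0,0]],
    [[-0.0242,0.0093,0],[0,0,0]],
    [[-0.0304,0.0016,0],[0,0,0]],
    [[-0.031,-0.0082,0],[0,0,0]],
    [[-0.0256,-0.0165,0],[0,0,0]],
    [[-0.0163,-0.0201,0],[0,0,0]],
    [[-0.0068,-0.0175,0],[0,0,0]],
    [[-0.0006,-0.0098,0],[0,0,0]],
    [[0,0,0],[0,0,0]]
  ]
}}

```text
time_s: 20.72
position: [0.478, 0.3436, 0.1813]
tcp_rot: [[-0.033, 0.0, -0.999], [0.999, -0.0, -0.033], [-0.0, -1.0, -0.0]]
force: [-0.8, 0.2, -0.6]
opening: 0.16
```

```bash
python3 look.py h2.png
```

```text
20.725 [0.47801362 0.34356204 0.18128816] [-0.82720009  0.15271921 -0.61130406]
scene [0.4573 0.3381 0.0391] ((458.3711242675781, 274.8737487792969), (25.835176467895508, 14.612177848815918), 2.635483503341675) [(105, np.float64(-0.6), np.float64(-18.0), np.float64(-162.4)), (404, np.float64(8.8), np.float64(-3.1), np.float64(-153.0)), (320, np.float64(12.8), np.float64(0.5), np.float64(-130.4)), (45, np.float64(-6.3), np.float64(0.3), np.float64(-110.9)), (46, np.float64(-5.8), np.float64(0.3), np.float64(-90.3)), (49, np.float64(-6.0), np.float64(0.6), np.float64(-70.5)), (25, np.float64(-5.0), np.float64(-0.0), np.float64(-55.4))]
side [0.457  0.3391 0.0392] ((459.4751281738281, 276.4446105957031), (26.32322120666504, 14.649391174316406), 3.2735376358032227) [(241, np.float64(-8.2), np.float64(-12.4), np.float64(-165.7)), (276, np.float64(-0.9), np.float64(-7.4), np.float64(-153.9)), (262, np.float64(11.2), np.float64(8.6), np.float64(-130.8)), (38, np.float64(-6.5), np.float64(3.9), np.float64(-110.6)), (37, np.float64(-5.8), np.float64(4.0), np.float64(-90.3)), (40, np.float64(-5.7), np.float64(4.1), np.float64(-70.7))]
268 183 [0.4595 0.3402 0.0391]
188 113
```

View pics/h2.png

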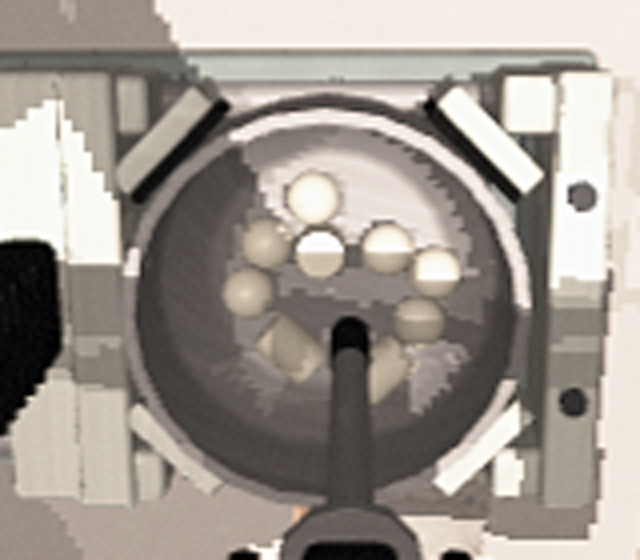

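Emit:
{"op": "play_rows", "data": {
  "commands": [
    [[0,0,0.02],[0,0,0]],
    [[0,0,0.045],[0,0,0]],
    [[0.005,0,0.062],[0,0,0]],
    [[0.02,0,0.065],[0,0,0]],
    [[0.028,0,0.065],[0,0,0]],
    [[0.028,0,0.065],[0,0,0]]
  ]
}}

```text
time_s: 21.62
position: [0.5056, 0.3427, 0.2453]
tcp_rot: [[-0.032, -0.002, -0.999], [0.999, -0.001, -0.032], [-0.001, -1.0, 0.002]]
force: [-0.8, 0.7, -0.8]
opening: 0.155
```

```bash
cat > view.py <<'E'
from m import *
import sys
s=read_state();print(s['time_s'],s['position'])
W=[]
for k in range(4): W.append(snap('wrist')['frame'].astype(float))
c=load('wrist'); f=np.mean(W,0); c['frame']=f; np.savez('last_wrist.npz',**c)
u,v=proj(c,[.459,.339,.02])[0].astype(int);u0,v0=u-44,v-44
b=snap('side');bu,bv=proj(b,[.457,.339,.02])[0].astype(int)
zz=lambda im,k:np.clip((cv2.resize(im.astype(np.float32),None,fx=k,fy=k,interpolation=cv2.INTER_CUBIC)-60)*1.25,0,255)
A=zz(f[v0:v0+88,u0:u0+88],6.5);B=zz(b['frame'][bv-22:bv+22,bu-20:bu+20],5.5)
o=np.zeros((572,800,3));o[:,:572]=A;o[:B.shape[0],575:575+B.shape[1]]=B[:, :225]
cv2.imwrite('pics/'+sys.argv[1],o[:,:,::-1]);print(u0,v0,pot(c)[0],pot(b)[0])
E
python3 view.py i.png
```

```text
21.625 [0.50559198 0.34265301 0.24527883]
228 99 [0.45967811 0.34036675 0.03922124] [0.45714037 0.33917634 0.03937939][ WARN:0@7.641] global loadsave.cpp:1063 imwrite_ Unsupported depth image for selected encoder is fallbacked to CV_8U.
```

View pics/i.png

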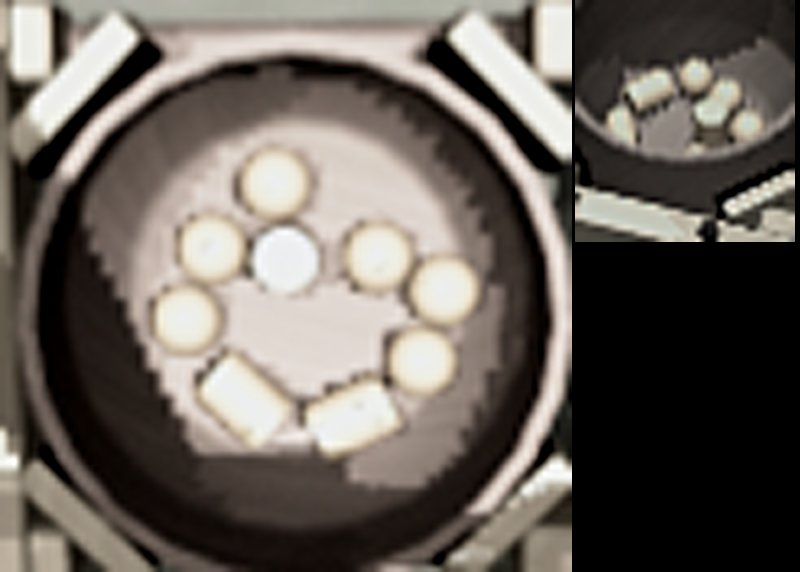

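```bash
python3 - <<'E'
from m import *
c=load('wrist')
px=np.array([(285,260),(246,398),(353,417),(272,183),(211,247),(187,318),(378,256),(443,289),(421,359)],float)/6.5+[228,99]-[.42,.42]
z=[.027]+[.0185]*2+[.019]*6
q=np.vstack([plane(c,[p],h) for p,h in zip(px,z)])[:,:2]*1000
print((q-[459.6,340.3]).round(1))
d=np.hypot(*(q[:,None]-q[None]).transpose(2,0,1));print(d.round(1))
E
```

```text
[[ -6.3  -2.1]
 [ 17.2  -8. ]
 [ 19.8   9.9]
 [-17.8  -4.7]
 [ -7.3 -14.3]
 [  4.3 -18. ]
 [ -6.8  12.9]
 [ -1.8  23.8]
 [  9.7  20.8]]
[[ 0.  24.2 28.7 11.7 12.2 19.1 15.1 26.3 27.9]
 [24.2  0.  18.1 35.1 25.3 16.3 31.8 37.  29.7]
 [28.7 18.1  0.  40.3 36.3 31.9 26.7 25.7 14.8]
 [11.7 35.1 40.3  0.  14.2 25.8 20.8 32.6 37.4]
 [12.2 25.3 36.3 14.2  0.  12.2 27.2 38.5 39. ]
 [19.1 16.3 31.9 25.8 12.2  0.  32.9 42.3 39.1]
 [15.1 31.8 26.7 20.8 27.2 32.9  0.  11.9 18.2]
 [26.3 37.  25.7 32.6 38.5 42.3 11.9  0.  11.9]
 [27.9 29.7 14.8 37.4 39.  39.1 18.2 11.9  0. ]]
```

P1 is the whiter standing pellet at (285,260), and it lies 24 and 29 mm from the two lying pellets at (246,398) and (353,417). All nine pieces are in the pot. Next I take the rod back to its fork.

Emit:
{"op": "play_rows", "data": {
  "commands": [
    [[0,0,0.05],[0,0,0]],
    [[-0.02,-0.03,0.065],[0,0,0]],
    [[-0.05,-0.07,0.065],[0,0,0]],
    [[-0.063,-0.12,0.065],[0,0,0]],
    [[-0.063,-0.17,0.065],[0,0,0]],
    [[-0.063,-0.22,0.06],[0,0,0]],
    [[-0.063,-0.25,0.02],[0,0,0]],
    [[-0.063,-0.265,-0.02],[0,0,0]],
    [[-0.063,-0.275,-0.04],[0,0,0]],
    [[-0.063,-0.275,-0.04],[0,0,0]]
  ]
}}

```text
time_s: 23.12
position: [0.441, 0.0677, 0.2054]
tcp_rot: [[-0.032, -0.004, -0.999], [0.999, 0.0, -0.032], [0.001, -1.0, 0.004]]
force: [0.5, -0.1, -0.5]
opening: 0.157
```

```bash
python3 - <<'E'
from m import *
for n in ('side','scene'):
    s=read_state();c=snap(n);r=rod(c,s);cam=c['cam_to_world'][:3,3]; d=cam[:2]-s['position'][:2]; d/=np.hypot(*d)
    print(n,s['position'],r[1])
    for k in r[0]: print(k[0],(np.array(k[1:3])-d*3.6).round(1),k[3])
    print('fork',rect(c,(.41,-.06,.145),(.47,.03,.153)))
E
```

```text
side [0.44103097 0.06768543 0.20538062] -0.16588431913959326
10 [-6.5 -1. ] -162.0
32 [-6.3 -1.7] -148.9
30 [-6.2 -1.4] -128.9
29 [-5.7 -1.8] -111.3
32 [-4.4 -1.7] -90.3
32 [-4.1 -1.3] -69.7
21 [-4.4 -1. ] -55.4
fork (65, ((426.95440673828125, -17.774307250976562), (10.139276504516602, 64.33878326416016), 1.4874708652496338))
scene [0.44196012 0.06802447 0.20638069] -0.1674014281578894
11 [-4.7 -0.3] -163.3
37 [-5.3 -1. ] -149.2
29 [-4.9 -1.6] -129.8
38 [-4.2 -1.8] -110.4
42 [-4.5 -1.8] -90.5
41 [-4.  -1.9] -69.4
23 [-3.8 -1.2] -55.0
fork (272, ((440.1844787597656, -18.325414657592773), (60.6783561706543, 34.96820831298828), 88.85139465332031))
```

Emit:
{"op": "play_rows", "data": {
  "commands": [
    [[0.0005,-0.02,0],[0,0,0]],
    [[0.0005,-0.035,0],[0,0,0]],
    [[0.0005,-0.05,0],[0,0,0]],
    [[0.0005,-0.065,0],[0,0,0]],
    [[0.0005,-0.0765,0],[0,0,0]],
    [[0.0005,-0.0765,0],[0,0,0]],
    [[0.0005,-0.0765,0],[0,0,0]]
  ]
}}

```text
time_s: 24.1
position: [0.4425, -0.0084, 0.2064]
tcp_rot: [[-0.033, -0.0, -0.999], [0.999, 0.0, -0.033], [0.0, -1.0, 0.0]]
force: [0.3, -0.5, -1.0]
opening: 0.157
```

Lower gently by 15 mm onto the seat.

Emit:
{"op": "play_rows", "data": {
  "commands": [
    [[0.0003,0,-0.005],[0,0,0]],
    [[0.0003,0,-0.009],[0,0,0]],
    [[0.0003,0,-0.012],[0,0,0]],
    [[0.0003,0,-0.014],[0,0,0]],
    [[0.0003,0,-0.0155],[0,0,0]],
    [[0.0003,0,-0.0155],[0,0,0]]
  ]
}}

```text
time_s: 24.85
position: [0.4429, -0.0084, 0.1913]
tcp_rot: [[-0.033, 0.0, -0.999], [0.999, 0.0, -0.033], [0.0, -1.0, -0.0]]
force: [-1.0, 1.2, 2.3]
opening: 0.162
```

```bash
python3 - <<'E'
from m import *
for n in ('scene','side'):
    s=read_state();c=snap(n);r=rod(c,s);print(n,s['position'],s['force'],r[1])
    for k in r[0]: print(k)
z=lambda c,u,v:cv2.resize(c['frame'][v:v+100,u:u+70],None,fx=5,fy=5,interpolation=cv2.INTER_CUBIC)
cv2.imwrite('pics/j.png',np.hstack([z(load('scene'),335,180),z(load('side'),310,150)])[:,:,::-1])
E
```

```text
scene [ 0.44294848 -0.00840849  0.1912691 ] [-1.02423558  1.16942694  2.2662866 ] -0.17999552463344323
(308, np.float64(-3.9), np.float64(-3.2), np.float64(-179.1))
(78, np.float64(-8.0), np.float64(-14.6), np.float64(-149.4))
(75, np.float64(-7.1), np.float64(-26.8), np.float64(-130.6))
(82, np.float64(-6.6), np.float64(-27.6), np.float64(-110.8))
(87, np.float64(-6.1), np.float64(-27.7), np.float64(-90.0))
(83, np.float64(-5.6), np.float64(-27.2), np.float64(-69.8))
(11, np.float64(-7.4), np.float64(-26.5), np.float64(-58.3))
side [ 0.44293995 -0.00839766  0.19124901] [-0.99047907  0.34311139  3.91530713] -0.17999543744313418
(366, np.float64(-3.2), np.float64(1.0), np.float64(-178.5))
(49, np.float64(-7.1), np.float64(-0.0), np.float64(-150.1))
(54, np.float64(-7.2), np.float64(-1.7), np.float64(-129.8))
(55, np.float64(-6.3), np.float64(0.2), np.float64(-110.2))
(48, np.float64(-6.8), np.float64(-0.8), np.float64(-89.1))
(32, np.float64(-5.3), np.float64(1.5), np.float64(-69.4))
(10, np.float64(-3.3), np.float64(1.8), np.float64(-54.9))
```

View pics/j.png

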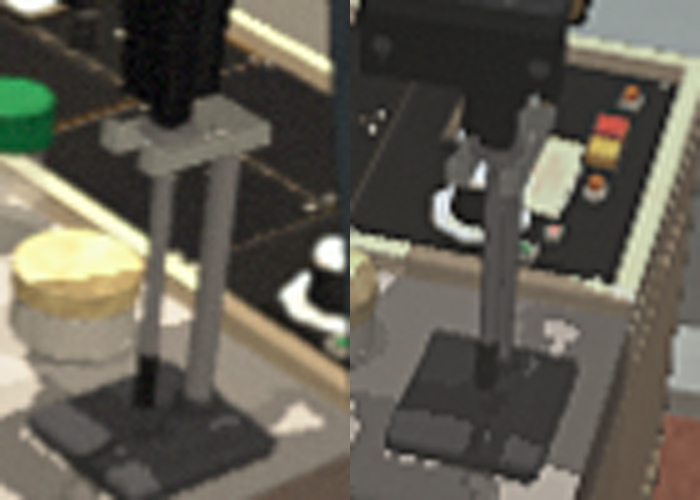

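The collar rests on the fork with the stem in the slot (scene crop around (170,130)), and the wrist reads a few newtons upward. I'll release and back off upward.

Emit:
{"op": "play_rows", "data": {
  "commands": [
    [[0,0,0],[0,0,0]],
    [[0,0,0],[0,0,0]],
    [[0,0,0],[0,0,0]],
    [[0,0,0],[0,0,0]]
  ],
  "gripper": 0.036
}}

```text
time_s: 25.45
position: [0.443, -0.0085, 0.1909]
tcp_rot: [[-0.033, -0.0, -0.999], [0.999, -0.0, -0.033], [-0.0, -1.0, 0.0]]
force: [-0.7, -0.1, 0.2]
opening: 0.403
```

Emit:
{"op": "play_rows", "data": {
  "commands": [
    [[0,0,0.01],[0,0,0]],
    [[0,0,0.03],[0,0,0]],
    [[0,0,0.06],[0,0,0]],
    [[0,0,0.11],[0,0,0]],
    [[0,0.05,0.12],[0,0,0]],
    [[0,0.11,0.12],[0,0,0]],
    [[0,0.17,0.12],[0,0,0]],
    [[0,0.17,0.12],[0,0,0]],
    [[0,0.17,0.12],[0,0,0]],
    [[0,0.17,0.12],[0,0,0]]
  ]
}}

```text
time_s: 26.7
position: [0.4431, 0.1603, 0.3111]
tcp_rot: [[-0.031, 0.0, -1.0], [1.0, -0.0, -0.031], [-0.0, -1.0, -0.0]]
force: [0.3, -0.1, 0.4]
opening: 0.412
```

```bash
python3 - <<'E'
from m import *
s=read_state();print(s['time_s'],s['position'],s['force'],s['opening'])
for n in ('scene','side','wrist'):
    c=snap(n);print(n,pot(c)[0].round(4),'fin',rect(c,(.43,.26,.09),(.49,.31,.104)))
    print('htop',rect(c,(.41,-.04,.206),(.47,.02,.216)),'handle',rect(c,(.41,-.04,.165),(.47,.02,.205)))
    P=cloud(c).reshape(-1,3);q=P[(abs(P[:,0]-.44)<.03)&(abs(P[:,1]+.01)<.02)&(P[:,2]>.1)&(P[:,2]<.25)]
    print('top z',np.percentile(q[:,2],[98,100]))
    for lo in (.03,.06,.09,.12):
        k=q=P[(abs(P[:,0]-.438)<.014)&(abs(P[:,1]+.008)<.016)&(P[:,2]>lo)&(P[:,2]<lo+.02)];print(lo,len(k),np.median(k,0).round(4) if len(k) else '')
# pellets: whiteness in wrist view
c=load('wrist');P=cloud(c);f=c['frame'].astype(int)
m=(np.hypot(P[...,0]-.4596,P[...,1]-.3403)<.033)&(P[...,2]>.019)&(P[...,2]<.03)
print('piece-height px',m.sum())
n,l,st,ce=cv2.connectedComponentsWithStats((m&(f.min(2)>140)).astype(np.uint8))
for i in range(1,n):
    if st[i,4]>8:
        k=l==i; print(st[i,4],((np.median(P[k],0)-[.4596,.3403,0])*1000).round(1),np.median(f[k],0))
E
```

```text
26.7 [0.443139   0.16028663 0.31114355] [ 0.25924408 -0.05240005  0.36255419] 0.41187443112186267
scene [0.4576 0.3381 0.0393] fin (120, ((459.1038513183594, 275.0290222167969), (25.095556259155273, 15.222855567932129), 3.332166910171509))
htop (37, ((437.66522216796875, -6.031793594360352), (16.77737808227539, 12.3114013671875), 33.54543685913086)) handle (179, ((436.2061767578125, -5.577020645141602), (17.312572479248047, 12.582901954650879), 46.451683044433594))
top z [0.21018296 0.21162125]
0.03 40 [ 0.4373 -0.0061  0.0402]
0.06 34 [ 0.4375 -0.0063  0.0698]
0.09 37 [ 0.4375 -0.006   0.1001]
0.12 26 [ 0.4371 -0.0063  0.1275]
side [0.4573 0.339  0.0393] fin (139, ((459.01031494140625, 276.157958984375), (16.22793197631836, 25.543066024780273), 88.0432357788086))
htop (27, ((438.31134033203125, -6.68815803527832), (14.63295841217041, 12.69745922088623), 19.507444381713867)) handle (127, ((436.9185791015625, -5.368721008300781), (16.704248428344727, 12.499689102172852), 26.320236206054688))
top z [0.20938451 0.21086356]
0.03 30 [ 0.4381 -0.0059  0.04  ]
0.06 27 [ 0.4383 -0.0059  0.0685]
0.09 29 [ 0.4386 -0.0062  0.1006]
0.12 30 [ 0.4388 -0.0067  0.1283]
wrist [0.4595 0.3393 0.0394] fin (345, ((462.3075256347656, 275.5538024902344), (15.101529121398926, 26.55536651611328), 88.9337387084961))
htop (320, ((441.50567626953125, -6.770998954772949), (13.984323501586914, 14.30018138885498), 1.5030760765075684)) handle (605, ((439.10601806640625, -3.388051986694336), (16.978652954101562, 9.051061630249023), 38.992340087890625))
top z [0.21035287 0.21182637]
0.03 56 [ 0.4394 -0.0042  0.0405]
0.06 52 [ 0.44   -0.0044  0.0697]
0.09 61 [ 0.4403 -0.0036  0.099 ]
0.12 20 [ 0.4427 -0.0034  0.1341]
piece-height px 711
116 [-13.4  -3.7  24.7] [249. 250. 243.]
113 [ -1.7 -17.4  22.9] [246. 237. 221.]
176 [-2.4 19.1 22.7] [242.  233.5 214. ]
72 [17.5 -8.7 22.7] [249.5 248.  236.5]
78 [18.8  9.1 22.5] [250.  247.5 237.5]
```

```bash
python3 -c "
from rig import *
print(hand_in())"
```

```text
the job is handed in; nothing more can be done
None
```

I handed the job in at about 27 s of the 72 s allowed. All the end conditions looked met in my last checks, except that I could only infer the jaw's travel.

- **Clamp:** I slid the jaw up by its fin until it stopped hard at about 33 N. The pot moved about 11 mm and sits between the rubber pads of both jaws. It had not moved at the last look.
- **Stir:** The foot went down among the pieces without contact force, about 3 mm above the pot floor, and made four full circles of about 16 mm radius.
- **Pellets:** One pellet stands about 24 mm and 28 mm from the two lying pellets, against the 22 mm needed. Those two are about 18 mm apart. All nine pieces were counted in the pot after the stir. In the final view the two lying pellets were unmoved; the standing one merged with a ball, at a place that fits where it had stood.
- **Rod:** It hangs upright in the fork with its handle top at 210 mm, as expected. It sits about 4 to 5 mm nearer the fork's mouth than at the start, within the 13 mm allowed.

**What disagreed:**
- **Jaw travel:** The fin moved only about 23 mm, less than the nominal 28–32 mm for a seated pot. I took this as the jaw having started partly closed, since the pot met all four pads and a gap of about 35 mm lies behind the jaw. I had no direct reading of the joint.
- **Wrist camera:** It read about 2 mm further in x than the other two cameras, which is within the stated calibration.

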